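Turn the lacquer vessel to its next side and take the picture

TASK

The lacquer vessel is being photographed from its four sides on a hand-cranked turntable, and the next side is due. Wind the turntable's crank exactly three full turns clockwise, seen from above, and let go of it where it began; then take the picture by pressing the red release cap on top of the camera straight down, gently, until you feel it click through, and let it come up again. Do not shift the camera or upset the vessel.

Things in the scene. Friction and masses are not known exactly. Their poses are not given: they have to be found in the camera images.
- turntable: Fixed grey geared turntable: drum 220 mm across, aluminium platter 210 mm across with its top 40 mm high; a gear arm 74 mm wide, 36 mm high reaches 252 mm from the middle along the body's -x. Origin: centre of the drum's underside, on the worktop; z up. The crank drives the platter 12 to 1, the same way round: three crank turns bring the next quarter view. Nothing on it counts the turns.
- crank_axis (a point): Point on the crank's vertical axis near the end of the gear arm, 86 mm above the worktop, at the same height as crank_knob; fixed. Its axes are the turntable's.
- crank_knob (a point): Point on the axis of the crank's upright dark wooden knob (20 mm thick, 56 to 106 mm above the worktop), 86 mm high, 40 mm from crank_axis. The knob spins freely on the crank: carry it round in a level circle. 2.5 N at the knob moves the crank; it stays where it is left. The steel crank bar below is 54 mm high. Starts up to 75 degrees either side of the turntable's -x.
- platter_rim (a point): A point on the rim of the platter's top, 100 mm from its axis, turning with it (no visible mark). With the crank pointing along the turntable's -x before the three turns it lies on the turntable's -x; afterwards, a quarter turn clockwise, on its +y.
- camera: Black camera 128 x 34 x 76 mm with a lens, on a round weighted stand (base 140 mm across, aluminium column); loose, 2 kg in all; slides if pushed sideways. Origin: centre of the stand's underside on the worktop; +x: the way the lens looks, z up. Top plate 226 mm high, finder hump to 243 mm at body y -14 to +30 mm, mode dial to 234 mm at body y +46 mm.
- shutter_seat (a point): Centre of the shutter opening in the camera's top plate, 226 mm above the worktop, over the hand grip (body x +16 mm, y -46 mm). Straight above it stands the red round soft-release cap, 19 mm across: its top lies 11 to 17 mm above this point when free, differently in each run (it is screwed in more or less), so find it by touch.
- shutter (a joint): Travel of the shutter with its cap, m: 0 up, 0.0052 at its hard stop; springs back when let go. The push it takes rises from 1.5 N to a peak of about 9 N near 2 mm, then snaps through, falling to about 3 N at 4.2 mm: that is the click (the picture is taken beyond 3.8 mm); then it rises again to the stop. More than 25 N on the camera is rough.
- vessel: Dark lacquer vessel with a pale tape, about 160 mm across and 300 mm tall, 0.95 kg, standing loose on the platter. Origin: centre of its underside; z up.

How it is judged:
By the outcome, as a careful person would: the job done as asked, in the order asked, and still so for the second after the job is handed in, with the robot touching nothing.
It also fails if it takes over 61 s, if anything falls off the work surface, if the arm or the gripper's body presses on something with over 40 N, if the wrist force passes 120 N, or if a joint passes its speed limit or range.

ROBOT

A 6-joint arm with a two-finger parallel gripper is mounted at the origin on a cart in front of the work surface, level with it; the furniture and walls round the work are solid. World frame = base frame: x ahead of the robot, y to its left, z up, the work surface at z = 0. Lengths are in mm, angles in rad, forces in N, time in s.
With the tool pointing down it reaches from about 275 to 750 mm from the base axis. Payload 10.2 kg.
Tool frame: the origin (TCP) lies midway between the tips of the shut fingers; the grasp point (between the pads) lies 19 mm behind it; z points along the fingers, y is the line along which they close (so a half turn about z gives the same grasp; the last joint's range is limited). The gripper opens to 85 mm and grips with 20 to 120 N. Pads are 22 mm wide; open, the fingers measure 114 mm over their backs; the gripper's body (76 mm by 85 mm) begins 54 mm behind the grasp point. The pads swing forward as they close: fully open they stand 13 mm farther back than shut.
Start: joints at [-1.542, 0.313, 1.498, -0, 1.331, -0.223], TCP at [130.789, -508.454, 231.294] pointing down, gripper open.
Joint ranges: [-2.94, 2.94], [-0.97, 2.17], [0.19, 2.56], [-1.23, 4.37], [0.02, 3.11], [-2.88, 2.88]. Speed limits (rad/s): [2.39, 2.39, 3.01, 3.14, 3.14, 3.14].

INTERFACE

Orientations are given as a unit quaternion [w, x, y, z].
In Python, from rig import ctrl gives the robot as it stands.
- The arm moves only by the tool send_rows, never from a script. Its argument "targets" is a list of rows, each a list of 7 numbers: the closure, from -1 (fully open) to 1 (shut), so that 0 is half open, then the shift along the tool's x, y, z in m, then the turn, a rotation vector about the tool's x, y, z in rad. In form: [[claw, dx, dy, dz, ax, ay, az], ...]. A call has exactly 10 rows; each row shifts and turns the commanded pose from where the row before left it, along the tool's axes as they then stand; what a row does not reach is not made up. A row lasts 1/8 s, in which the tool goes at most 62.5 mm and 10.7 degrees, less where a joint would pass 70% of its speed; a pose out of reach is approached as far as the arm can. A call with a gripper value outside its range is refused whole. The fingers move at their own pace and stop on an object; "squeeze" is the grip in N (left out, the last holds). Time passes only in rows, so rows that do not move let the fingers close, or fill a call up. It gives the time, the measured TCP pose, the force, the opening and the grip force at its end, in the units of the state.
- ctrl.sense(): the state, without advancing time (a new reading comes with each control period).
- ctrl.capture(name): name is "side" or "top"; returns a dict with "img" (480x640x3 uint8, red, green, blue), "camera_matrix" (3x3 intrinsics, pixels), "k1" (the pictures are not rectified: a ray, as slopes to the right and down, at radius r is drawn at 1 + k1 r^2 times it, then the intrinsics apply), "R" (3x3) and "t" (3): a world point X has camera coordinates R X + t. Camera axes: x right, y down, z forward; pixel columns grow to the right and rows downward; lengths in mm; the calibration is good to about 2 mm. A picture is of the moment at which its call begins. There is no depth.
- ctrl.finish_job(): hands the job in; it is judged then, once.
Trained networks look in a picture, given as the dict that the camera call returned (one of the last four; its "shot" number tells which), for a name from the list of things; names that differ only in an ending like _2 or _b are one class to them, and where a whole thing is asked for, a point or a joint stands for the part that bears it (a point fixed in the world has none). Each returns a list of dicts, best first, with "score" (0 to 1); they miss things now and then, are a little off and sometimes report something else, mostly with a low value. They report only what shows in the picture. A call takes as long as a camera call.
- ctrl.boxes_of(query, picture): "extent" ([left, top, width, height] in pixels, round what is visible of it).
- ctrl.landmark_of(query, picture): "point" ([column, row] in pixels: a listed point, or the origin of a listed thing).
The state is a dict: "time_s": time; "joints": joint angles; "dq": joint speeds; "tau": joint torques, N m; "eef_pos": TCP position; "ee_rot": TCP orientation; "force": force on the tool from outside, world axes, zero at the start; "wrist_torque": the same for the moment, N m; "grip_width": opening from 0.0 (shut) to 1.0 (fully open); "grip_force": force on a finger pad.
Only numpy, scipy, OpenCV 4.12 (cv2) and the standard library are available. Lean on these libraries where they do the work, as an engineer would, in place of code of your own. Each camera call takes 0.05 s, during which the arm holds its last target. There are 200 camera calls.

## Working session

There is one attempt and no reset: what is moved stays moved. The work goes in short steps, Python scripts to look and compute and a tool call to move; the robot and the scene stay as the last step left them, time stands still between calls to the robot, and variables do not carry over. Pictures are saved under pics/ and viewed, at most 10 in all, crops included, and the job is handed in when it is done.

Besides the shell and the picture viewer there is one more tool, called after "Emit:" as a command line: name --pt "numbers of a row" for each row, then --argument value for the rest. send_rows: Moves the arm, as the interface text tells. Its arguments: {"type":"object","properties":{"targets":{"type":"array"},"squeeze":{"type":"number"}},"required":["targets"]}

```bash
mkdir -p pics
cat > h.py <<'E'
import numpy as np, cv2
from rig import ctrl
def ray(c,px):
    K=np.array(c["camera_matrix"]);k=c["k1"]
    d=np.array([(px[0]-K[0,2])/K[0,0],(px[1]-K[1,2])/K[1,1]]);u=d.copy()
    for _ in range(30): u=d/(1+k*(u@u))
    R=np.array(c["R"]);t=np.array(c["t"])
    return -R.T@t, R.T@np.array([u[0],u[1],1])
def at_z(c,px,z):
    o,d=ray(c,px); return o+d*(z-o[2])/d[2]
def tri(a,pa,b,pb):
    A=np.zeros((3,3));v=np.zeros(3)
    for c,p in((a,pa),(b,pb)):
        o,d=ray(c,p);d/=np.linalg.norm(d);M=np.eye(3)-np.outer(d,d);A+=M;v+=M@o
    return np.linalg.solve(A,v)
def proj(c,X):
    q=np.array(c["R"])@X+np.array(c["t"]);u=q[:2]/q[2];u=u*(1+c["k1"]*(u@u));K=np.array(c["camera_matrix"])
    return u*[K[0,0],K[1,1]]+[K[0,2],K[1,2]]
E
python3 - <<'E'
from h import *
np.set_printoptions(precision=1,suppress=True)
Z=dict(turntable=0,crank_axis=86,crank_knob=86,platter_rim=40,camera=0,shutter_seat=226,vessel=40)
cs={n:ctrl.capture(n) for n in("side","top")}
for n,c in cs.items():
    cv2.imwrite(f"pics/{n}0.png",c["img"][:,:,::-1])
    print(n,ray(c,[320,240])[0])
    for q,z in Z.items():
        for r in ctrl.landmark_of(q,c)[:2]: print(q,r["point"],round(r["score"],2),at_z(c,r["point"],z))
print(ctrl.sense())
E
```

```text
side [1019.2  -20.9 1027.5]
crank_axis [389.6, 170.8] 0.6 [486.8 304.9  86. ]
crank_knob [372.0, 164.8] 0.45 [463.7 279.4  86. ]
camera [243.3, 216.7] 0.63 [440.1  29.4   0. ]
shutter_seat [226.1, 173.4] 0.57 [484.5  14.7 226. ]
vessel [430.6, 286.2] 0.89 [705.8 296.4  40. ]
vessel [226.5, 175.0] 0.68 [364.1  22.7  40. ]
top [ 489.1  117.1 1272.3]
crank_axis [212.2, 298.0] 0.62 [482.  311.4  86. ]
crank_axis [225.7, 237.4] 0.36 [599.1 289.6  86. ]
crank_knob [227.8, 306.5] 0.66 [466.4 281.1  86. ]
platter_rim [223.5, 235.6] 0.79 [606.9 300.8  40. ]
camera [352.8, 319.4] 0.68 [442.8  35.9   0. ]
shutter_seat [371.4, 294.6] 0.8 [493.2  19.2 226. ]
{'time_s': 0.8, 'joints': array([-1.5,  0.3,  1.5,  0. ,  1.3, -0.2]), 'dq': array([ 0., -0.,  0.,  0., -0.,  0.]), 'tau': array([ -0. , -41.2, -26. ,  -0. ,   0. ,   0. ]), 'eef_pos': array([ 130.8, -508.5,  231.3]), 'ee_rot': array([0. , 1. , 0.1, 0. ]), 'force': array([ 0.2, -0.4, -0.1]), 'wrist_torque': array([-0.,  0.,  0.]), 'grip_force': 0.0, 'grip_width': 0.9954335962050243}
```

```bash
ls; ls pics
```

```text
h.py
pics
side0.png
top0.png
```

View pics/top0.png

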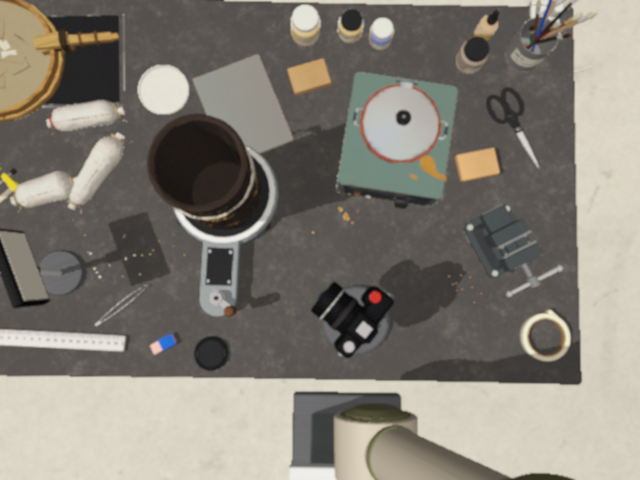

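View pics/side0.png

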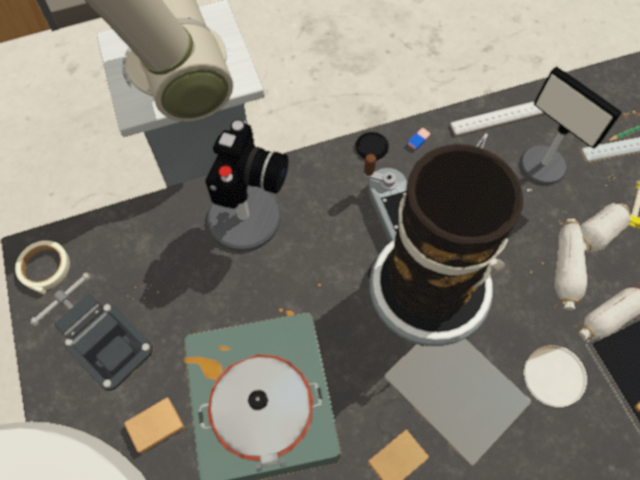

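The top view shows the knob at about (229,311), the crank pivot at (216,297) and the red cap at (375,297). In the side view the knob is at about (370,163) and the cap at (226,172). I'll refine these by colour and triangulation.

Run:
```python
from h import *
from scipy.spatial.transform import Rotation as Ro
np.set_printoptions(precision=1,suppress=True)
cs={n:ctrl.capture(n) for n in("side","top")}
cap={}
for n,c in cs.items():
    im=c["img"].astype(int);m=(im[...,0]>150)&(im[...,1]<80)&(im[...,2]<80)
    m2=np.zeros_like(m); x,y={"side":(226,172),"top":(375,297)}[n]; m2[y-15:y+15,x-15:x+15]=1
    ys,xs=np.nonzero(m&m2); cap[n]=[xs.mean(),ys.mean()]; print(n,len(xs),cap[n],at_z(c,cap[n],238))
    x,y={"side":(378,170),"top":(222,300)}[n]
    cv2.imwrite(f"pics/c_{n}.png",cv2.resize(c["img"][y-32:y+32,x-32:x+32,::-1],(384,384),interpolation=cv2.INTER_CUBIC))
t,s=cs["top"],cs["side"]
print("cap",tri(t,cap["top"],s,cap["side"]))
a=cv2.imread("pics/c_side.png");b=cv2.imread("pics/c_top.png");cv2.imwrite("pics/c.png",np.hstack([a,b]))
for q in("crank_axis","crank_knob","shutter_seat"):
    p=[ctrl.landmark_of(q,c)[0]["point"] for c in(t,s)];print(q,tri(t,p[0],s,p[1]),at_z(t,p[0],86),at_z(s,p[1],86))
print(Ro.from_quat(np.roll(ctrl.sense()["ee_rot"],-1)).as_matrix())
```

```text
side 91 [np.float64(224.8131868131868), np.float64(170.75824175824175)] [487.1  13.6 238. ]
top 101 [np.float64(374.9306930693069), np.float64(296.74257425742576)] [489.7  14.4 238. ]
cap [489.6  14.1 241.3]
crank_axis [485.4 314.4  81. ] [485.8 314.8  86. ] [487.9 311.4  86. ]
crank_knob [460.  278.4  93.3] [458.8 276.2  86. ] [456.5 283.9  86. ]
shutter_seat [490.5  15.6 228. ] [491.1   4.   86. ] [395.9  19.8  86. ]
[[ 1.   0.2 -0. ]
 [ 0.2 -1.  -0. ]
 [-0.   0.  -1. ]]
```

View pics/c.png

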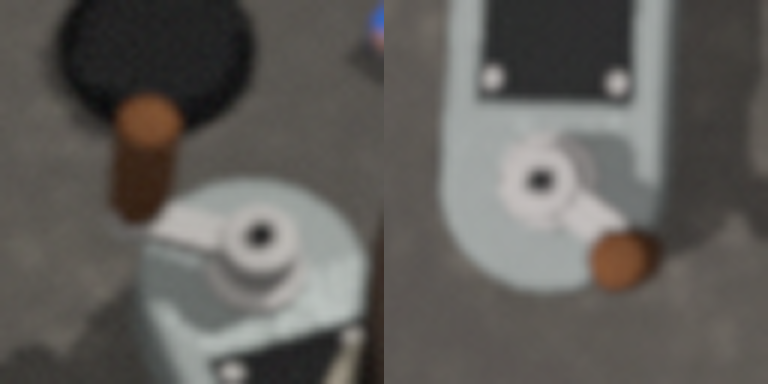

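Run:
```python
from h import *
np.set_printoptions(precision=1,suppress=True)
s=ctrl.capture("side");t=ctrl.capture("top")
for n,a,b,z in(("knob",(371-.4,158.3-.4),(229.7-.4,311.5-.4),106),("axis",(389.3-.4,177.3-.4),(216-.4,298-.4),60)):
    X=tri(s,a,t,b);print(n,X,at_z(s,a,z),at_z(t,b,z))
p=[ctrl.landmark_of("vessel",c) for c in (s,t)]
print(p[0][:1],at_z(s,p[0][0]["point"],40))
print(at_z(t,(224,193.5),40))
print(ctrl.sense()["time_s"])
```

```text
knob [458.4 276.5 102.3] [460.8 276.2 106. ] [458.2 275.2 106. ]
axis [482.6 309.   56.9] [484.2 307.4  60. ] [482.8 309.   60. ]
[{'point': [429.7, 284.1], 'score': 0.61}] [701.6 296.5  40. ]
[692.6 302.6  40. ]
1.4
```

Emit:
send_rows --pt "-1 0 0 -0.05 0 0 0.074" --pt "-1 0 0 -0.05 0 0 0.074" --pt "-1 0 0 -0.04 0 0 0.074" --pt "-1 0.04 -0.04 0 0 0 0" --pt "-1 0.04 -0.04 0 0 0 0" --pt "-1 0.04 -0.04 0 0 0 0" --pt "-1 0.04 -0.04 0 0 0 0" --pt "-1 0.04 -0.04 0 0 0 0" --pt "-1 0.04 -0.04 0 0 0 0" --pt "-1 0.04 -0.04 0 0 0 0" --squeeze 30

```text
time_s: 2.65
eef_pos: [403.3, -218.7, 371.5]
ee_rot: [0.0, 1.0, 0.015, 0.0]
force: [0.8, -1.2, -0.6]
grip_width: 0.997
grip_force: 0.0
```

Emit:
send_rows --pt "-1 0.005 -0.05 0 0 0 0.03" --pt "-1 0.005 -0.05 0 0 0 0" --pt "-1 0.005 -0.05 0 0 0 0" --pt "-1 0.005 -0.05 0 0 0 0" --pt "-1 0.005 -0.05 0 0 0 0" --pt "-1 0.005 -0.05 0 0 0 0" --pt "-1 0.005 -0.05 0 0 0 0" --pt "-1 0.005 -0.05 0 0 0 0" --pt "-1 0.005 -0.05 0 0 0 0" --pt "-1 0.005 -0.04 0 0 0 0"

```text
time_s: 3.9
eef_pos: [450.7, 271.8, 371.3]
ee_rot: [-0.0, 1.0, 0.0, 0.0]
force: [0.6, -0.3, 0.3]
grip_width: 0.995
grip_force: 0.0
```

Emit:
send_rows --pt "-1 0.003 0 0.03 0 0 0" --pt "-1 0.003 0 0.03 0 0 0" --pt "-1 0 0 0.03 0 0 0" --pt "-1 0 0 0.03 0 0 0" --pt "-1 0 0 0.03 0 0 0" --pt "-1 0 0 0.03 0 0 0" --pt "-1 0 0 0.02 0 0 0" --pt "-1 0 0 0 0 0 0" --pt "-1 0 0 0 0 0 0" --pt "-1 0 0 0 0 0 0"

```text
time_s: 5.15
eef_pos: [457.3, 270.0, 172.3]
ee_rot: [-0.0, 1.0, -0.0, 0.001]
force: [-1.5, -0.2, -0.4]
grip_width: 1.003
grip_force: 0.0
```

Run:
```python
from h import *
s=ctrl.capture("side");t=ctrl.capture("top")
o=[]
for c,(x,y) in((s,(370,165)),(t,(222,300))):
    o.append(cv2.resize(c["img"][y-40:y+40,x-40:x+40,::-1],(400,400),interpolation=cv2.INTER_CUBIC))
cv2.imwrite("pics/d.png",np.hstack(o)); print(ctrl.sense()["eef_pos"], proj(s,ctrl.sense()["eef_pos"]),proj(t,ctrl.sense()["eef_pos"]))
```

```text
[457.14857542 269.96109684 171.9323096 ] [369.25249197 135.59279591] [227.15102422 312.66577736]
```

View pics/d.png

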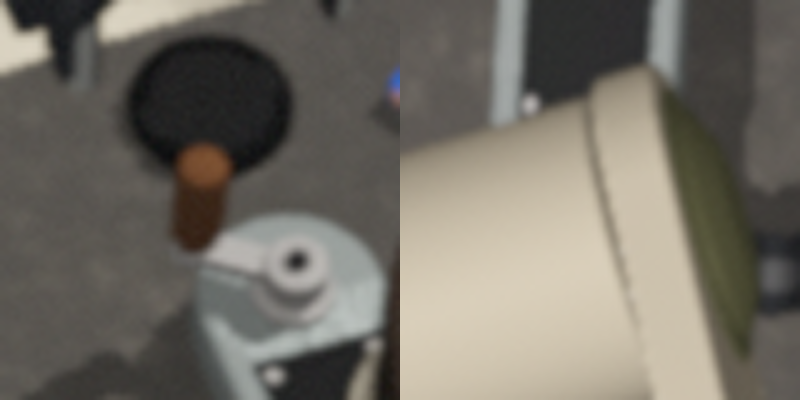

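The side view shows the fingers straddling the knob, at about (346,142) and (397,127). I'll descend and close.

Emit:
send_rows --pt "-1 0.002 -0.006 0 0 0 0" --pt "-1 0 0 0.025 0 0 0" --pt "-1 0 0 0.025 0 0 0" --pt "-1 0 0 0.025 0 0 0" --pt "-1 0 0 0.02 0 0 0" --pt "-1 0 0 0.009 0 0 0" --pt "-1 0 0 0 0 0 0" --pt "-1 0 0 0 0 0 0" --pt "0 0 0 0 0 0 0" --pt "0.2 0 0 0 0 0 0" --squeeze 25

```text
time_s: 6.5
eef_pos: [459.1, 275.9, 67.7]
ee_rot: [-0.0, 1.0, -0.0, 0.0]
force: [0.3, 0.4, 0.5]
grip_width: 0.606
grip_force: 0.0
```

Emit:
send_rows --pt "0.3 0 0 0 0 0 0" --pt "0.4 0 0 0 0 0 0" --pt "0.5 0 0 0 0 0 0" --pt "0.6 0 0 0 0 0 0" --pt "0.8 0 0 0 0 0 0" --pt "1 0 0 0 0 0 0" --pt "1 0 0 0 0 0 0" --pt "1 0 0 0 0 0 0" --pt "1 0 0 0 0 0 0" --pt "1 0 0 0 0 0 0"

```text
time_s: 7.75
eef_pos: [459.1, 276.2, 67.5]
ee_rot: [-0.0, 1.0, -0.0, 0.0]
force: [0.8, 5.4, 0.1]
grip_width: 0.233
grip_force: 24.6
```

Run:
```python
from h import *
s=ctrl.capture("side")
x,y=375,160
cv2.imwrite("pics/e.png",cv2.resize(s["img"][y-50:y+50,x-50:x+50,::-1],(500,500),interpolation=cv2.INTER_CUBIC)); S=ctrl.sense();print(S["eef_pos"],S["force"],S["wrist_torque"])
```

```text
[459.13714254 276.23544073  67.47501059] [ 1.0674129   5.86298115 -0.08052531] [ 0.83389953 -0.15681503 -0.01046411]
```

View pics/e.png

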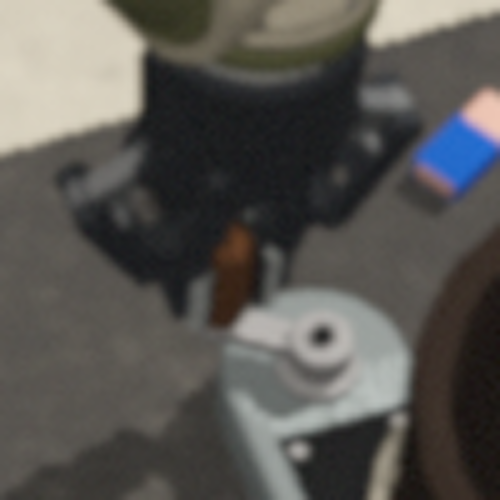

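```bash
cat > arc.py <<'E'
import sys,numpy as np
a0,step,n,cl=[float(v) for v in sys.argv[1:5]]
a=np.radians(a0-step*np.arange(n+1));P=np.round(40*np.c_[np.cos(a),np.sin(a)],1)
print([[cl,round(x/1000,4),round(-y/1000,4),0,0,0,0] for x,y in np.diff(P,axis=0)])
E
python3 arc.py -127 6 10 1
```

```text
[[1.0, np.float64(-0.0032), np.float64(-0.0026), 0, 0, 0, 0], [1.0, np.float64(-0.0029), np.float64(-0.0031), 0, 0, 0, 0], [1.0, np.float64(-0.0026), np.float64(-0.0033), 0, 0, 0, 0], [1.0, np.float64(-0.0022), np.float64(-0.0035), 0, 0, 0, 0], [1.0, np.float64(-0.0018), np.float64(-0.0038), 0, 0, 0, 0], [1.0, np.float64(-0.0015), np.float64(-0.0039), 0, 0, 0, 0], [1.0, np.float64(-0.001), np.float64(-0.0041), 0, 0, 0, 0], [1.0, np.float64(-0.0005), np.float64(-0.0041), 0, 0, 0, 0], [1.0, np.float64(-0.0002), np.float64(-0.0042), 0, 0, 0, 0], [1.0, np.float64(0.0003), np.float64(-0.0042), 0, 0, 0, 0]]
```

Emit:
send_rows --pt "1 -0.0032 -0.0026 0 0 0 0" --pt "1 -0.0029 -0.0031 0 0 0 0" --pt "1 -0.0026 -0.0033 0 0 0 0" --pt "1 -0.0022 -0.0035 0 0 0 0" --pt "1 -0.0018 -0.0038 0 0 0 0" --pt "1 -0.0015 -0.0039 0 0 0 0" --pt "1 -0.001 -0.0041 0 0 0 0" --pt "1 -0.0005 -0.0041 0 0 0 0" --pt "1 -0.0002 -0.0042 0 0 0 0" --pt "1 0 0 0 0 0 0"

```text
time_s: 9.05
eef_pos: [442.7, 309.0, 67.4]
ee_rot: [-0.0, 1.0, 0.0, -0.0]
force: [1.0, 0.4, 4.8]
grip_width: 0.235
grip_force: 25.0
```

Run:
```python
from h import *
S=ctrl.sense();print(S["eef_pos"],S["force"],S["wrist_torque"],S["grip_force"])
```

```text
[442.67646964 309.01624436  67.4064426 ] [0.96506903 0.38369994 4.77255404] [-0.00852642 -0.16025586  0.01492182] 24.981337831704877
```

```bash
for a in -181 -301 -61; do python3 arc.py $a 12 10 1|sed 's/np.float64(\([^)]*\))/\1/g'; done; python3 arc.py -61 6.6 10 1|sed 's/np.float64(\([^)]*\))/\1/g'
```

```text
[[1.0, 0.001, -0.0083, 0, 0, 0, 0], [1.0, 0.0027, -0.0079, 0, 0, 0, 0], [1.0, 0.0044, -0.0072, 0, 0, 0, 0], [1.0, 0.0057, -0.0061, 0, 0, 0, 0], [1.0, 0.0068, -0.0048, 0, 0, 0, 0], [1.0, 0.0077, -0.0033, 0, 0, 0, 0], [1.0, 0.0082, -0.0015, 0, 0, 0, 0], [1.0, 0.0084, 0.0001, 0, 0, 0, 0], [1.0, 0.0081, 0.0019, 0, 0, 0, 0], [1.0, 0.0076, 0.0035, 0, 0, 0, 0]]
[[1.0, 0.0067, 0.005, 0, 0, 0, 0], [1.0, 0.0055, 0.0064, 0, 0, 0, 0], [1.0, 0.004, 0.0073, 0, 0, 0, 0], [1.0, 0.0025, 0.008, 0, 0, 0, 0], [1.0, 0.0007, 0.0083, 0, 0, 0, 0], [1.0, -0.001, 0.0083, 0, 0, 0, 0], [1.0, -0.0027, 0.0079, 0, 0, 0, 0], [1.0, -0.0044, 0.0072, 0, 0, 0, 0], [1.0, -0.0057, 0.0061, 0, 0, 0, 0], [1.0, -0.0068, 0.0048, 0, 0, 0, 0]]
[[1.0, -0.0077, 0.0033, 0, 0, 0, 0], [1.0, -0.0082, 0.0015, 0, 0, 0, 0], [1.0, -0.0084, -0.0001, 0, 0, 0, 0], [1.0, -0.0081, -0.0019, 0, 0, 0, 0], [1.0, -0.0076, -0.0035, 0, 0, 0, 0], [1.0, -0.0067, -0.005, 0, 0, 0, 0], [1.0, -0.0055, -0.0064, 0, 0, 0, 0], [1.0, -0.004, -0.0073, 0, 0, 0, 0], [1.0, -0.0025, -0.008, 0, 0, 0, 0], [1.0, -0.0007, -0.0083, 0, 0, 0, 0]]
[[1.0, -0.0042, 0.002, 0, 0, 0, 0], [1.0, -0.0043, 0.0015, 0, 0, 0, 0], [1.0, -0.0045, 0.001, 0, 0, 0, 0], [1.0, -0.0046, 0.0005, 0, 0, 0, 0], [1.0, -0.0046, -0.0001, 0, 0, 0, 0], [1.0, -0.0046, -0.0006, 0, 0, 0, 0], [1.0, -0.0044, -0.0011, 0, 0, 0, 0], [1.0, -0.0043, -0.0016, 0, 0, 0, 0], [1.0, -0.0041, -0.0021, 0, 0, 0, 0], [1.0, -0.0039, -0.0026, 0, 0, 0, 0]]
```

Emit:
send_rows --pt "1 0.001 -0.0083 0 0 0 0" --pt "1 0.0027 -0.0079 0 0 0 0" --pt "1 0.0044 -0.0072 0 0 0 0" --pt "1 0.0057 -0.0061 0 0 0 0" --pt "1 0.0068 -0.0048 0 0 0 0" --pt "1 0.0077 -0.0033 0 0 0 0" --pt "1 0.0082 -0.0015 0 0 0 0" --pt "1 0.0084 0.0001 0 0 0 0" --pt "1 0.0081 0.0019 0 0 0 0" --pt "1 0.0076 0.0035 0 0 0 0"

```text
time_s: 10.3
eef_pos: [502.9, 343.3, 67.5]
ee_rot: [-0.001, 1.0, 0.0, -0.001]
force: [-2.0, 3.7, 6.4]
grip_width: 0.232
grip_force: 25.1
```

Run:
```python
from h import *
S=ctrl.sense();print(S["eef_pos"],S["force"],S["wrist_torque"],S["grip_force"])
```

```text
[502.91859562 343.32632381  67.46115342] [-2.01511797  3.68905013  6.36318366] [0.42848947 0.28983235 0.0286645 ] 25.12075099744834
```

Forces stay low, so I'll carry on round.

Emit:
send_rows --pt "1 0.0067 0.005 0 0 0 0" --pt "1 0.0055 0.0064 0 0 0 0" --pt "1 0.004 0.0073 0 0 0 0" --pt "1 0.0025 0.008 0 0 0 0" --pt "1 0.0007 0.0083 0 0 0 0" --pt "1 -0.001 0.0083 0 0 0 0" --pt "1 -0.0027 0.0079 0 0 0 0" --pt "1 -0.0044 0.0072 0 0 0 0" --pt "1 -0.0057 0.0061 0 0 0 0" --pt "1 -0.0068 0.0048 0 0 0 0"

```text
time_s: 11.55
eef_pos: [501.8, 273.2, 67.4]
ee_rot: [-0.001, 1.0, -0.0, -0.0]
force: [-0.8, 8.9, 4.7]
grip_width: 0.234
grip_force: 25.5
```

Emit:
send_rows --pt "1 -0.0077 0.0033 0 0 0 0" --pt "1 -0.0082 0.0015 0 0 0 0" --pt "1 -0.0084 -0.0001 0 0 0 0" --pt "1 -0.0081 -0.0019 0 0 0 0" --pt "1 -0.0076 -0.0035 0 0 0 0" --pt "1 -0.0067 -0.005 0 0 0 0" --pt "1 -0.0055 -0.0064 0 0 0 0" --pt "1 -0.004 -0.0073 0 0 0 0" --pt "1 -0.0025 -0.008 0 0 0 0" --pt "1 -0.0007 -0.0083 0 0 0 0"

```text
time_s: 12.8
eef_pos: [442.6, 308.5, 67.3]
ee_rot: [0.001, 1.0, 0.0, -0.001]
force: [2.6, -2.7, 6.9]
grip_width: 0.233
grip_force: 25.2
```

Run:
```python
from h import *
S=ctrl.sense();print(S["eef_pos"],S["force"],S["wrist_torque"],S["grip_force"])
s=ctrl.capture("side")
x,y=400,190
cv2.imwrite("pics/f.png",cv2.resize(s["img"][y-90:y+150,x-120:x+120,::-1],(500,500),interpolation=cv2.INTER_CUBIC))
```

```text
[442.55602273 308.51306891  67.34298755] [ 2.63955714 -2.74680204  6.94351816] [-0.59341401 -0.45306822  0.01855657] 25.241564051248133
```

View pics/f.png

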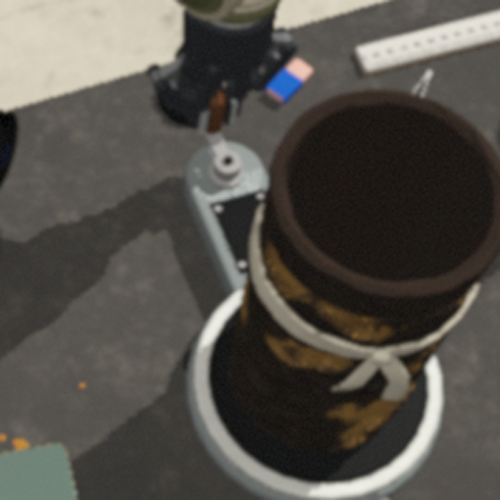

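The knob is still held, and the crank bar points along the gear arm, outward from the platter. The vessel stands upright and has turned with the platter. Next come turn 2 and the rest.

Emit:
send_rows --pt "1 0.001 -0.0083 0 0 0 0" --pt "1 0.0027 -0.0079 0 0 0 0" --pt "1 0.0044 -0.0072 0 0 0 0" --pt "1 0.0057 -0.0061 0 0 0 0" --pt "1 0.0068 -0.0048 0 0 0 0" --pt "1 0.0077 -0.0033 0 0 0 0" --pt "1 0.0082 -0.0015 0 0 0 0" --pt "1 0.0084 0.0001 0 0 0 0" --pt "1 0.0081 0.0019 0 0 0 0" --pt "1 0.0076 0.0035 0 0 0 0"

```text
time_s: 14.1
eef_pos: [503.0, 343.3, 67.5]
ee_rot: [-0.001, 1.0, 0.0, -0.001]
force: [-2.0, 3.5, 7.4]
grip_width: 0.237
grip_force: 25.4
```

Emit:
send_rows --pt "1 0.0067 0.005 0 0 0 0" --pt "1 0.0055 0.0064 0 0 0 0" --pt "1 0.004 0.0073 0 0 0 0" --pt "1 0.0025 0.008 0 0 0 0" --pt "1 0.0007 0.0083 0 0 0 0" --pt "1 -0.001 0.0083 0 0 0 0" --pt "1 -0.0027 0.0079 0 0 0 0" --pt "1 -0.0044 0.0072 0 0 0 0" --pt "1 -0.0057 0.0061 0 0 0 0" --pt "1 -0.0068 0.0048 0 0 0 0"

```text
time_s: 15.35
eef_pos: [501.9, 273.4, 67.4]
ee_rot: [-0.001, 1.0, -0.0, -0.0]
force: [1.9, 4.7, 4.4]
grip_width: 0.235
grip_force: 25.4
```

Emit:
send_rows --pt "1 -0.0077 0.0033 0 0 0 0" --pt "1 -0.0082 0.0015 0 0 0 0" --pt "1 -0.0084 -0.0001 0 0 0 0" --pt "1 -0.0081 -0.0019 0 0 0 0" --pt "1 -0.0076 -0.0035 0 0 0 0" --pt "1 -0.0067 -0.005 0 0 0 0" --pt "1 -0.0055 -0.0064 0 0 0 0" --pt "1 -0.004 -0.0073 0 0 0 0" --pt "1 -0.0025 -0.008 0 0 0 0" --pt "1 -0.0007 -0.0083 0 0 0 0"

```text
time_s: 16.6
eef_pos: [442.6, 308.5, 67.3]
ee_rot: [0.001, 1.0, 0.0, -0.0]
force: [2.3, -4.2, 6.3]
grip_width: 0.234
grip_force: 25.3
```

Emit:
send_rows --pt "1 0.001 -0.0083 0 0 0 0" --pt "1 0.0027 -0.0079 0 0 0 0" --pt "1 0.0044 -0.0072 0 0 0 0" --pt "1 0.0057 -0.0061 0 0 0 0" --pt "1 0.0068 -0.0048 0 0 0 0" --pt "1 0.0077 -0.0033 0 0 0 0" --pt "1 0.0082 -0.0015 0 0 0 0" --pt "1 0.0084 0.0001 0 0 0 0" --pt "1 0.0081 0.0019 0 0 0 0" --pt "1 0.0076 0.0035 0 0 0 0"

```text
time_s: 17.85
eef_pos: [502.9, 343.3, 67.4]
ee_rot: [-0.001, 1.0, 0.0, -0.001]
force: [-1.5, 4.3, 7.4]
grip_width: 0.233
grip_force: 25.5
```

Emit:
send_rows --pt "1 0.0067 0.005 0 0 0 0" --pt "1 0.0055 0.0064 0 0 0 0" --pt "1 0.004 0.0073 0 0 0 0" --pt "1 0.0025 0.008 0 0 0 0" --pt "1 0.0007 0.0083 0 0 0 0" --pt "1 -0.001 0.0083 0 0 0 0" --pt "1 -0.0027 0.0079 0 0 0 0" --pt "1 -0.0044 0.0072 0 0 0 0" --pt "1 -0.0057 0.0061 0 0 0 0" --pt "1 -0.0068 0.0048 0 0 0 0"

```text
time_s: 19.1
eef_pos: [501.9, 273.3, 67.4]
ee_rot: [-0.0, 1.0, -0.0, -0.0]
force: [0.5, 5.1, 4.2]
grip_width: 0.232
grip_force: 25.5
```

Emit:
send_rows --pt "1 -0.0042 0.002 0 0 0 0" --pt "1 -0.0043 0.0015 0 0 0 0" --pt "1 -0.0045 0.001 0 0 0 0" --pt "1 -0.0046 0.0005 0 0 0 0" --pt "1 -0.0046 -0.0001 0 0 0 0" --pt "1 -0.0046 -0.0006 0 0 0 0" --pt "1 -0.0044 -0.0011 0 0 0 0" --pt "1 -0.0043 -0.0016 0 0 0 0" --pt "1 -0.0041 -0.0021 0 0 0 0" --pt "1 -0.0039 -0.0026 0 0 0 0"

```text
time_s: 20.35
eef_pos: [459.1, 276.2, 67.4]
ee_rot: [-0.0, 1.0, -0.0, 0.001]
force: [5.3, 3.1, 3.0]
grip_width: 0.237
grip_force: 25.2
```

Run:
```python
from h import *
for i in range(3):
    s=ctrl.capture("side");S=ctrl.sense();print(S["eef_pos"],S["force"],S["wrist_torque"],S["grip_force"])
```

```text
[458.61889296 276.55591639  67.36380899] [4.03468051 2.99029517 4.12071901] [ 0.5332809  -0.7267167  -0.00305454] 25.3347003358067
[458.69110391 276.51739715  67.37924896] [2.6449536  4.33028583 3.58746856] [ 0.80136687 -0.37117909  0.00510177] 25.376106855401304
[458.68736802 276.49780479  67.35734201] [3.11728895 4.45896852 4.63506228] [ 0.75632653 -0.42007473  0.01297479] 25.421742492180783
```

Emit:
send_rows --pt "1 0.0005 0.0004 0 0 0 0" --pt "1 0 0 0 0 0 0" --pt "0.4 0 0 0 0 0 0" --pt "0 0 0 0 0 0 0" --pt "-0.5 0 0 0 0 0 0" --pt "-1 0 0 0 0 0 0" --pt "-1 0 0 0 0 0 0" --pt "-1 0 0 -0.02 0 0 0" --pt "-1 0 0 -0.04 0 0 0" --pt "-1 0 0 -0.05 0 0 0"

```text
time_s: 21.75
eef_pos: [458.9, 275.3, 178.0]
ee_rot: [0.0, 1.0, -0.0, -0.001]
force: [0.3, 0.2, -0.8]
grip_width: 0.999
grip_force: 0.0
```

Emit:
send_rows --pt "-1 0 0 -0.05 0 0 0" --pt "-1 0 0 -0.05 0 0 0" --pt "-1 0 0 -0.04 0 0 0" --pt "0 0.005 0.04 0 0 0 0" --pt "1 0.005 0.045 0 0 0 0" --pt "1 0.005 0.045 0 0 0 0" --pt "1 0.005 0.045 0 0 0 0" --pt "1 0.005 0.045 0 0 0 0" --pt "1 0.005 0.04 0 0 0 0" --pt "1 0 0 0 0 0 0"

```text
time_s: 23.0
eef_pos: [489.5, 13.4, 317.1]
ee_rot: [0.0, 1.0, -0.002, -0.0]
force: [-1.0, 0.5, -0.4]
grip_width: 0.0
grip_force: 0.0
```

Run:
```python
from h import *
np.set_printoptions(precision=1,suppress=True)
s=ctrl.capture("side");t=ctrl.capture("top");print(ctrl.sense()["eef_pos"],ctrl.sense()["grip_width"],ctrl.sense()["force"])
o=[]
for c,(x,y) in((s,(378,170)),(t,(222,300))):
    o.append(cv2.resize(c["img"][y-32:y+32,x-32:x+32,::-1],(384,384),interpolation=cv2.INTER_CUBIC))
cv2.imwrite("pics/g.png",np.hstack(o))
for n,c,(x,y) in(("s",s,(226,172)),("t",t,(375,297))):
    im=c["img"].astype(int);m=(im[...,0]>150)&(im[...,1]<80)&(im[...,2]<80)
    m[:y-15]=0;m[y+15:]=0;m[:,:x-15]=0;m[:,x+15:]=0
    ys,xs=np.nonzero(m);print(n,len(xs),xs.mean(),ys.mean(),at_z(c,[xs.mean(),ys.mean()],239))
```

```text
[489.3  15.7 317.3] -0.001502838045228633 [-0.5  0.4  0.4]
s 94 224.79787234042553 170.81914893617022 [487.9  13.5 239. ]
t 0 nan nan [nan nan nan]<stdin>:11: RuntimeWarning: Mean of empty slice.
  ret = ret.dtype.type(ret / rcount)
```

View pics/g.png

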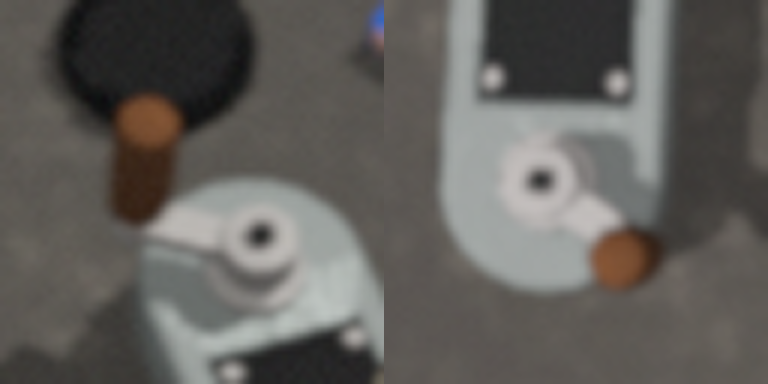

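The crank is back where it began: the knob sits at the same crop position in both views. Now the shutter.

Emit:
send_rows --pt "1 -0.0005 0.0017 0.02 0 0 0" --pt "1 0 0 0.02 0 0 0" --pt "1 0 0 0.015 0 0 0" --pt "1 0 0 0.01 0 0 0" --pt "1 0 0 0.005 0 0 0" --pt "1 0 0 0.001 0 0 0" --pt "1 0 0 0 0 0 0" --pt "1 0 0 0 0 0 0" --pt "1 0 0 0 0 0 0" --pt "1 0 0 0 0 0 0"

```text
time_s: 24.35
eef_pos: [488.9, 13.7, 246.4]
ee_rot: [0.0, 1.0, -0.0, 0.0]
force: [-0.2, 0.2, -0.1]
grip_width: 0.004
grip_force: 0.0
```

Emit:
send_rows --pt "1 0 0 0.0004 0 0 0" --pt "1 0 0 0.0004 0 0 0" --pt "1 0 0 0.0004 0 0 0" --pt "1 0 0 0.0004 0 0 0" --pt "1 0 0 0.0004 0 0 0" --pt "1 0 0 0 0 0 0" --pt "1 0 0 0 0 0 0" --pt "1 0 0 0 0 0 0" --pt "1 0 0 0 0 0 0" --pt "1 0 0 0 0 0 0"

```text
time_s: 25.6
eef_pos: [488.9, 13.8, 244.3]
ee_rot: [-0.0, 1.0, -0.0, 0.0]
force: [-0.1, 0.0, -0.0]
grip_width: 0.0
grip_force: 0.0
```

Emit:
send_rows --pt "1 0 0 0.0004 0 0 0" --pt "1 0 0 0.0004 0 0 0" --pt "1 0 0 0.0004 0 0 0" --pt "1 0 0 0.0003 0 0 0" --pt "1 0 0 0 0 0 0" --pt "1 0 0 0 0 0 0" --pt "1 0 0 0 0 0 0" --pt "1 0 0 0 0 0 0" --pt "1 0 0 0 0 0 0" --pt "1 0 0 0 0 0 0"

```text
time_s: 26.85
eef_pos: [488.9, 13.8, 242.8]
ee_rot: [-0.0, 1.0, -0.0, -0.0]
force: [0.4, 0.2, -0.6]
grip_width: 0.003
grip_force: 0.0
```

Emit:
send_rows --pt "1 0 0 0.0004 0 0 0" --pt "1 0 0 0.0004 0 0 0" --pt "1 0 0 0.0004 0 0 0" --pt "1 0 0 0 0 0 0" --pt "1 0 0 0 0 0 0" --pt "1 0 0 0 0 0 0" --pt "1 0 0 0 0 0 0" --pt "1 0 0 0 0 0 0" --pt "1 0 0 0 0 0 0" --pt "1 0 0 0 0 0 0"

```text
time_s: 28.1
eef_pos: [488.9, 13.8, 241.7]
ee_rot: [0.0, 1.0, -0.0, 0.0]
force: [-1.1, -0.2, 4.2]
grip_width: 0.003
grip_force: 2.6
```

Emit:
send_rows --pt "1 0 0 0.0003 0 0 0" --pt "1 0 0 0.0003 0 0 0" --pt "1 0 0 0.0004 0 0 0" --pt "1 0 0 0 0 0 0" --pt "1 0 0 0 0 0 0" --pt "1 0 0 0 0 0 0" --pt "1 0 0 0 0 0 0" --pt "1 0 0 0 0 0 0" --pt "1 0 0 0 0 0 0" --pt "1 0 0 0 0 0 0"

```text
time_s: 29.35
eef_pos: [489.0, 13.7, 241.1]
ee_rot: [0.0, 1.0, -0.0, 0.0]
force: [-2.4, -0.5, 7.2]
grip_width: 0.002
grip_force: 4.0
```

Emit:
send_rows --pt "1 0 0 0.0003 0 0 0" --pt "1 0 0 0.0003 0 0 0" --pt "1 0 0 0.0004 0 0 0" --pt "1 0 0 0 0 0 0" --pt "1 0 0 0 0 0 0" --pt "1 0 0 0 0 0 0" --pt "1 0 0 0 0 0 0" --pt "1 0 0 0 0 0 0" --pt "1 0 0 0 0 0 0" --pt "1 0 0 0 0 0 0"

```text
time_s: 30.6
eef_pos: [488.9, 13.8, 240.1]
ee_rot: [0.0, 1.0, -0.0, 0.0]
force: [-2.3, -0.1, 8.4]
grip_width: -0.0
grip_force: 4.1
```

Emit:
send_rows --pt "1 0 0 0.0003 0 0 0" --pt "1 0 0 0.0003 0 0 0" --pt "1 0 0 0.0004 0 0 0" --pt "1 0 0 0 0 0 0" --pt "1 0 0 0 0 0 0" --pt "1 0 0 0 0 0 0" --pt "1 0 0 0 0 0 0" --pt "1 0 0 0 0 0 0" --pt "1 0 0 0 0 0 0" --pt "1 0 0 0 0 0 0"

```text
time_s: 31.85
eef_pos: [488.9, 13.8, 238.6]
ee_rot: [-0.0, 1.0, -0.0, 0.0]
force: [0.2, 0.1, 2.1]
grip_width: 0.003
grip_force: 1.2
```

Emit:
send_rows --pt "1 0 0 0.0003 0 0 0" --pt "1 0 0 0.0003 0 0 0" --pt "1 0 0 0.0002 0 0 0" --pt "1 0 0 0 0 0 0" --pt "1 0 0 0 0 0 0" --pt "1 0 0 0 0 0 0" --pt "1 0 0 0 0 0 0" --pt "1 0 0 0 0 0 0" --pt "1 0 0 0 0 0 0" --pt "1 0 0 0 0 0 0"

```text
time_s: 33.1
eef_pos: [488.9, 13.8, 237.8]
ee_rot: [0.0, 1.0, -0.0, 0.0]
force: [0.0, 0.4, 3.3]
grip_width: -0.001
grip_force: 1.9
```

Emit:
send_rows --pt "1 0 0 0.0002 0 0 0" --pt "1 0 0 0.0002 0 0 0" --pt "1 0 0 0 0 0 0" --pt "1 0 0 0 0 0 0" --pt "1 0 0 0 0 0 0" --pt "1 0 0 0 0 0 0" --pt "1 0 0 0 0 0 0" --pt "1 0 0 0 0 0 0" --pt "1 0 0 0 0 0 0" --pt "1 0 0 0 0 0 0"

```text
time_s: 34.35
eef_pos: [488.9, 13.8, 237.5]
ee_rot: [0.0, 1.0, -0.0, 0.0]
force: [-0.3, -0.4, 4.9]
grip_width: -0.002
grip_force: 2.6
```

Emit:
send_rows --pt "1 0 0 -0.001 0 0 0" --pt "1 0 0 -0.001 0 0 0" --pt "1 0 0 -0.001 0 0 0" --pt "1 0 0 -0.002 0 0 0" --pt "1 0 0 -0.003 0 0 0" --pt "1 0 0 -0.01 0 0 0" --pt "1 0 0 -0.03 0 0 0" --pt "1 0 0 -0.03 0 0 0" --pt "1 0 0 -0.03 0 0 0" --pt "1 0 0 0 0 0 0"

```text
time_s: 35.6
eef_pos: [489.3, 13.7, 347.5]
ee_rot: [0.0, 1.0, -0.0, 0.002]
force: [0.8, -0.2, -0.6]
grip_width: 0.0
grip_force: 0.0
```

Run:
```python
from h import *
s=ctrl.capture("side");print(ctrl.sense()["eef_pos"],ctrl.sense()["force"],ctrl.sense()["time_s"])
im=s["img"].astype(int);m=(im[...,0]>150)&(im[...,1]<80)&(im[...,2]<80)
m[:155]=0;m[190:]=0;m[:,:210]=0;m[:,240:]=0
ys,xs=np.nonzero(m);print(len(xs),xs.mean(),ys.mean())
cv2.imwrite("pics/h.png",s["img"][:,:,::-1])
```

```text
[488.9374941   13.77022514 345.79420787] [-0.43846799 -0.23509819 -0.78908531] 35.65
94 224.70212765957447 170.8404255319149
```

View pics/h.png

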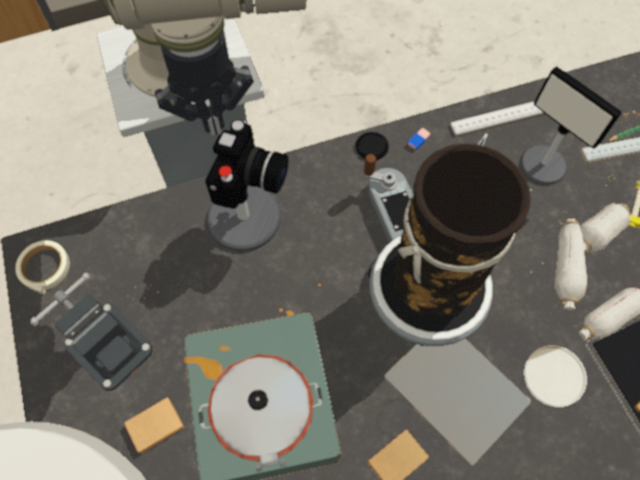

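The cap is at (225,171), unchanged, so the camera has not shifted. The vessel is upright and turned a quarter, its bow now at (410,260). The knob is back at (370,160) and the gripper is clear above, so I'll hand in.

```bash
python3 -c "
from rig import ctrl
print(ctrl.finish_job())"
```

```text
the job is handed in; nothing more can be done
None
```

I wound the crank three full turns clockwise and let it go where it began, then pressed the shutter until it clicked through and let it come up again; the camera has not shifted, the vessel is upright, and the job was handed in at about 36 s.

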